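# Press the scrap-chute collar squarely into the butcher block

### The arm

A 6-joint arm with a two-finger parallel gripper is mounted at the origin on the work surface. World frame = base frame: x ahead of the robot, y to its left, z up, the work surface at z = 0. Lengths are in m, angles in rad, forces in N, time in s.
With the tool pointing down it reaches from about 0.35 to 0.775 m from the base axis. Payload 5.5 kg.
Tool frame: the origin (TCP) lies where the fingers leave the gripper's body, on its centre line; the fingertips stand env.tip_reach ahead of it and the grasp point (between the pads) lies 54 mm ahead of it (env.tip_reach is the distance from the TCP to the fingertips, in m); z points along the fingers, y is the line along which they close (so a half turn about z gives the same grasp; the last joint's range is limited). The gripper opens to 85 mm and grips with 20 to 120 N. Pads are 22 mm wide; open, the fingers measure 114 mm over their backs; the gripper's body (76 mm by 85 mm) begins 54 mm behind the grasp point. The pads swing forward as they close: fully open they stand 13 mm farther back than shut.
Start: joints at [-1.347, 0.313, 0.046, 1.304, 0, 1.431], TCP at [0.205, -0.537, 0.304] pointing down, gripper open.
Joint ranges: [-2.76, 2.76], [-0.86, 1.69], [-1.03, 1.26], [-2.2, 2.34], [-1.47, 1.5], [-3.14, 3.14]. Speed limits (rad/s): [2.57, 2.57, 3.14, 3.14, 3.14, 3.14].

### API

Orientations are given as a unit quaternion [w, x, y, z].
In Python, from workcell import status, optics, hand_in, env gives the robot as it stands.
- The arm moves only by the shell command python3 -m handwheel 'ROWS' [FORCE]. ROWS is a JSON object whose one key "deltas" holds a list of rows, each a list of 5 numbers: the opening, from -1 (shut) to 1 (fully open), then the shift along the tool's x, y, z in units of 40 mm (1.0 is 40 mm), then the turn about the tool's z in units of 10 degrees (1.0 is 10 degrees). In form: {"deltas": [[jaw, x, y, z, roll], ...]}. A call has 1 to 20 rows; each row shifts and turns the commanded pose from where the row before left it, along the tool's axes as they then stand; what a row does not reach is not made up. A row lasts 1/8 s, in which the tool goes at most 62.5 mm and 10.7 degrees, less where a joint would pass 70% of its speed; a pose out of reach is approached as far as the arm can. A call is refused whole if a number of a shift passes 1 or a number of a turn 1, either way. A call with a gripper value outside its range is refused whole. The fingers move at their own pace and stop on an object; FORCE is the grip in N (left out, the last holds). Time passes only in rows, so rows that do not move let the fingers close. It gives the time, the measured TCP pose, the force, the opening and the grip force at its end, in the units of the state.
- status.get_state(): the state, without advancing time (a new reading comes with each control period).
- optics.read_camera(name): name is "side" or "top" or "wrist"; returns a dict with "frame" (480x640x3 uint8, red, green, blue), "depth" (480x640 float32, m along the optical axis (not along the pixel's ray), 0 where there is no reading), "vfov" (degrees; the focal length in pixels is half the picture's height over the tangent of half this angle, whatever the lens; pixels are square), "cx", "cy" (the principal point, pixels), "origin" and "attitude" of the camera in the world. Camera axes: x right, y down, z forward; pixel columns grow to the right and rows downward; lengths in m; the calibration is good to about 2 mm. A picture is of the moment at which its call begins.
- hand_in(): hands the job in; it is judged then, once.
The state is a dict: "clock": time; "joint_pos": joint angles; "qvel": joint speeds; "tau": joint torques, N m; "tcp_pos": TCP position; "orientation": TCP orientation; "wrist_force": force on the tool from outside, world axes, zero at the start; "ft_torque": the same for the moment, N m; "finger_gap": finger opening in m; "grip_force": force on a finger pad.
Only numpy, scipy, OpenCV 4.12 (cv2) and the standard library are available. Lean on these libraries where they do the work, as an engineer would, in place of code of your own. Each camera call takes 0.05 s, during which the arm holds its last target. There are 200 camera calls.

### The job

The metal collar has come out of the scrap chute in the round butcher block. Set it in the mouth of the chute and let go, then press it in with the fingertips on its top rim, a little at a time on alternately opposite sides so that it never cocks, until its flange lies flat on the wood all round. Finish with one steady push of about 20 N for half a second on the left of the rim (seen from the robot), then one on the right; do not force it, leave the things around it alone and take the hand away.

Things in the scene. Friction and masses are not known exactly. Their poses are not given: they have to be found in the camera images.
- collar: Loose aluminium ring standing upright on the counter, 43 mm high, 118 mm inside diameter. Origin: centre of underside; z its axis, up; alike all round. Outside, from below: pilot 0-5 mm high, 130 mm diameter; skirt 5-22 mm, 136 mm; flange 22-27 mm, 156 mm; upstand 27-43 mm, 136 mm. 0.16 to 0.24 kg.
- rim (a point): Centre of the collar's top rim, 43 mm above the collar's origin. The rim is the top of the upstand wall: 9 mm thick, mid-wall radius 63.5 mm, 16 mm tall above the flange. To carry the collar, pinch this wall from above, one finger inside the ring and one outside; to press, set shut fingertips on the rim.
- block: Fixed round butcher block, 220 mm diameter, 60 mm high, with a vertical chute of 142 mm diameter through its middle. Origin: centre of underside, z up. Eight upright black sprung rubber ribs line the chute from 1 mm below the top, 133 mm between facing ones, their tops sloped back: the collar's pilot drops between them, the skirt has to be pressed past them.
- hole (a point): Centre of the chute's mouth, level with the block's top; z up, y roughly to the robot's left. Set in the mouth, the collar rests with its origin about 8 mm below this point (flange 14 mm above the wood); home, 22 mm below (flange on the wood, a hard stop). The ribs hold by friction, unevenly: pressing one point of the rim takes about 5 to 18 N and sinks that side while the other stays.
- mug: Blue ceramic mug, 76 mm diameter, 85 mm high, bystander. Origin: centre of its underside.
- mill: Dark wooden pepper mill, 56 mm diameter, 122 mm high, bystander. Origin: centre of its underside.
- jar: Amber glass jar with a steel cap, 68 mm diameter, 90 mm high, bystander. Origin: centre of its underside.
Things that resemble listed ones, but are neither listed nor needed, are in the scene too. Of the things that look like the block, take the one that is farthest to the robot's left at the start.

How it is judged:
On the way, in this order (a step that is already met when the one before it is completed fails the run):
1. the collar stands started in the chute's mouth, let go and not yet pressed in (horizontal distance between collar and hole below 0.007 m and z of collar in the frame of hole between -0.013 and -0.003 m and angle between collar's own z axis and vertical below 0.08 rad and contact force between the fingers and collar below 0.2 N), for 0.2 s.
2. with the collar home, a steady push of 14 to 28 N on the left of its rim for 0.4 s (z of collar in the frame of hole below -0.0205 m and angle between collar's own z axis and vertical below 0.02 rad and y of the grasp point in the frame of hole above 0.03 m and contact force between the fingers and collar between 14 and 28 N), for 0.4 s.
3. with the collar home, a steady push of 14 to 28 N on the right of its rim for 0.4 s (z of collar in the frame of hole below -0.0205 m and angle between collar's own z axis and vertical below 0.02 rad and y of the grasp point in the frame of hole below -0.03 m and contact force between the fingers and collar between 14 and 28 N), for 0.4 s.
At the end, for the whole second after the job is handed in: The collar sits in the chute, its origin at least 20.5 mm below the mouth (22 is fully home), within 5 mm of the chute's axis, tilted less than 0.02 rad, at rest (z of collar in the frame of hole below -0.0205 m and horizontal distance between collar and hole below 0.005 m and angle between collar's own z axis and vertical below 0.02 rad and linear speed of collar below 0.02 m/s); the robot touches nothing.
It fails at once if the collar cocks in the chute: tilted more than 0.08 rad (11 mm across its width) with its origin more than 10.5 mm below the mouth (horizontal distance between collar and hole below 0.015 m and z of collar in the frame of hole below -0.0105 m and angle between collar's own z axis and vertical above 0.08 rad).
It fails at once if the collar is forced: the fingers press it with more than 60 N while its origin is more than 11 mm below the mouth (horizontal distance between collar and hole below 0.015 m and z of collar in the frame of hole below -0.011 m and contact force between the fingers and collar above 60 N).
It fails at once if the mug, mill or jar is shifted by more than 20 mm (distance of any of mug, mill, jar from where it was at the start of the episode above 0.02 m).
It also fails if it takes over 72 s, if anything falls off the work surface, if the arm or the gripper's body presses on something with over 40 N, if the wrist force passes 120 N, or if a joint passes its speed limit or range.

## Working session

There is one attempt and no reset: what is moved stays moved. The work goes in short steps, Python scripts to look and compute and a shell command to move; the robot and the scene stay as the last step left them, time stands still between calls to the robot, and variables do not carry over. Pictures are saved under pics/ and viewed, at most 10 in all, crops included, and the job is handed in when it is done.

```bash
ls; mkdir -p pics
cat > h.py <<'E'
import numpy as np, cv2
from workcell import status, optics, env
from scipy.spatial.transform import Rotation as R
def cam(n):
    c=optics.read_camera(n); f=240/np.tan(np.radians(c["vfov"])/2)
    q=c["attitude"]; M=R.from_quat([q[1],q[2],q[3],q[0]]).as_matrix()
    v,u=np.mgrid[0:480,0:640]; d=c["depth"]
    P=np.stack([(u-c["cx"])/f*d,(v-c["cy"])/f*d,d],-1)@M.T+np.array(c["origin"])
    P[d==0]=np.nan
    return c,P
def save(img,name): cv2.imwrite("pics/"+name,cv2.cvtColor(img,cv2.COLOR_RGB2BGR))
E
python3 - <<'E'
from h import *
s=status.get_state(); print(s, env.tip_reach)
c,P=cam("top"); save(c["frame"],"top1.png"); print(c["origin"],c["attitude"],c["vfov"])
np.save("top.npy",P)
c,P=cam("side"); save(c["frame"],"side1.png"); print(c["origin"],c["attitude"])
E
```

```text
pics
{'clock': 0.0, 'joint_pos': array([-1.34662288e+00,  3.14028807e-01,  4.49693238e-02,  1.30358888e+00,
       -2.56248356e-05,  1.43122197e+00]), 'qvel': array([ 5.94210407e-04, -5.52395141e-04, -7.43585593e-04,  1.13907712e-03,
        1.27567427e-04,  1.64623475e-05]), 'tau': array([ 1.67017475e-03, -4.80628538e+01,  2.98532420e+01,  1.93752546e-02,
        2.82061461e-05, -4.09508289e-06]), 'tcp_pos': array([ 0.20448738, -0.53700522,  0.30298863]), 'orientation': array([-9.24647664e-04,  9.83506058e-01,  1.80872818e-01, -5.19594004e-05]), 'wrist_force': array([ 0.61790863, -0.30126903,  0.2610537 ]), 'ft_torque': array([-0.02623509,  0.05368415, -0.0205551 ]), 'grip_force': 0.0, 'finger_gap': 0.08559890019583785} 0.0726
[ 0.46354886 -0.02273264  0.85021567] [ 0.01716152 -0.70346679  0.7102346  -0.02016863] 57.49751862034259
[0.15192249 0.70555379 0.57053873] [ 0.10760874 -0.18104756  0.85804426 -0.46840387]
```

View pics/top1.png

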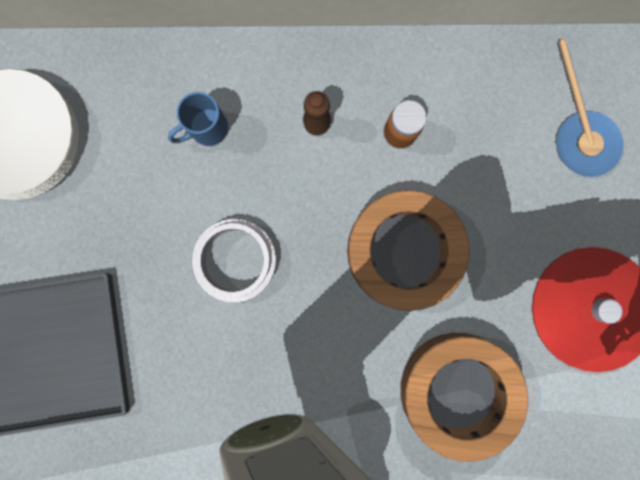

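View pics/side1.png

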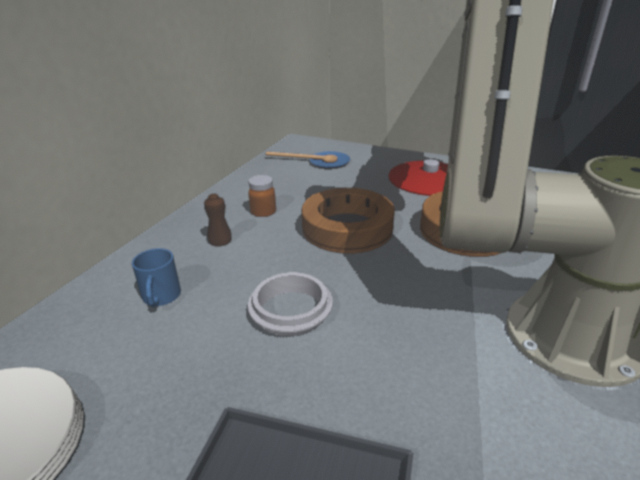

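The top view runs with +x up and +y left. Two blocks could be meant, at pixels (408,250) and (465,397). The one farther to the robot's left is (408,250). There is one collar, at (235,260), standing with its upstand upward. Mug (200,118), mill (317,112) and jar (405,122) lie beyond them.

```bash
cat >> h.py <<'E'
from scipy.optimize import least_squares
def ring(p,lo,hi):
    """centre of an annulus from points p (n,2): extremes by angle -> inner and outer circle fits"""
    out=[]
    c=np.array([(p[:,0].min()+p[:,0].max())/2,(p[:,1].min()+p[:,1].max())/2])
    for inner in (0,1):
        cc=c.copy()
        for _ in range(5):
            d=p-cc; r=np.hypot(*d.T); a=np.floor(np.degrees(np.arctan2(d[:,1],d[:,0]))/6)
            e=np.array([p[a==k][(r[a==k].argmin() if inner else r[a==k].argmax())] for k in np.unique(a)])
            s=least_squares(lambda x:np.hypot(e[:,0]-x[0],e[:,1]-x[1])-x[2],[*cc,.06],loss="soft_l1",f_scale=.001).x
            cc=s[:2]
        out.append(s.round(4))
    return out
E
python3 - <<'E'
from h import *
c,P=cam("top")
def sel(u0,u1,v0,v1,z0,z1):
    Q=P[v0:v1,u0:u1].reshape(-1,3); return Q[(Q[:,2]>z0)&(Q[:,2]<z1)]
print("table z",np.nanmedian(P[330:400,150:200,2]))
for n,b in dict(block=(340,476,185,315,.054,.066),other=(400,530,330,465,.054,.066),collar=(185,285,210,310,.037,.05)).items():
    q=sel(*b); print(n,len(q),np.median(q[:,2]).round(4),ring(q[:,:2],0,0))
for n,b in dict(mug=(165,230,90,148),mill=(300,332,88,138),jar=(383,428,97,150)).items():
    q=sel(*b,.02,.2); print(n,q[:,2].max().round(3),np.c_[q.min(0),q.max(0)].round(3).tolist())
cr=c["frame"][180:320,180:480]; save(cv2.resize(cr,None,fx=2.5,fy=2.5),"crop1.png")
E
```

```text
table z 0.0010969614891257473
block 6795 0.0611 [array([ 0.4933, -0.1849,  0.1092]), array([ 0.4932, -0.1847,  0.0702])]
other 7291 0.0613 [array([ 0.2276, -0.2824,  0.1094]), array([ 0.2278, -0.2822,  0.0701])]
collar 1144 0.0438 [array([0.4784, 0.1383, 0.0675]), array([0.4785, 0.1379, 0.0588])]
mug 0.089 [[0.699, 0.778], [0.154, 0.255], [0.02, 0.089]]
mill 0.124 [[0.721, 0.769], [-0.047, 0.007], [0.02, 0.124]]
jar 0.095 [[0.693, 0.757], [-0.216, -0.15], [0.02, 0.095]]
```

View pics/crop1.png

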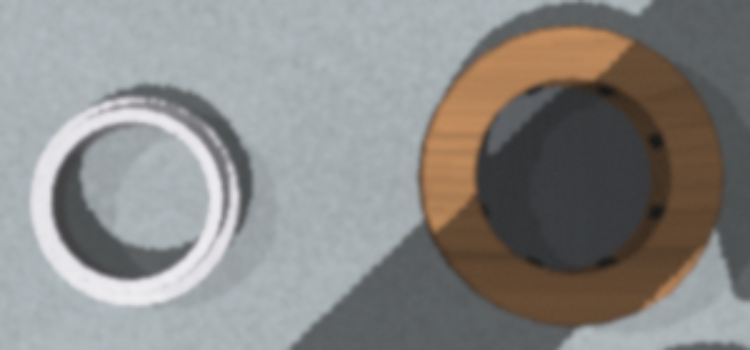

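Measured sizes agree with the given ones: block radii 109/70 mm at z 0.061, collar radii 67.5/59 mm at z 0.044. Next I roll so that tool x is +y and tool y is +x, then go over the collar for a wrist view.

```bash
python3 -m handwheel '{"deltas": [[1,0,0,0,-1],[1,0,0,0,-1],[1,0,0,0,-1],[1,0,0,0,-1],[1,0,0,0,-1],[1,0,0,0,-1],[1,0,0,0,-0.915],[1,0.99,0.4,0,0],[1,0.99,0.4,0,0],[1,0.99,0.4,0,0],[1,0.99,0.4,0,0],[1,0.99,0.4,0,0],[1,0.99,0.4,0,0],[1,0.99,0.4,0,0],[1,0.99,0.4,0,0],[1,0.99,0.4,0,0],[1,0.99,0.4,0,0],[1,0.99,0.4,0,0],[1,0.99,0.4,0,0]]}' 60
python3 -m handwheel '{"deltas": [[1,0.99,0.4,0,0],[1,0.99,0.4,0,0],[1,0.99,0.4,0,0],[1,0.99,0.4,0,0],[1,0.99,0.4,0,0],[0,0,0,0,0],[0,0,0,0,0]]}'
python3 - <<'E'
from h import *
s=status.get_state(); print(s["tcp_pos"],s["orientation"])
c,P=cam("wrist"); save(c["frame"],"w1.png"); print(c["origin"],c["vfov"])
q=P.reshape(-1,3); q=q[(q[:,2]>.038)&(q[:,2]<.05)&(np.hypot(q[:,0]-.4785,q[:,1]-.138)<.085)]
print(len(q),np.median(q[:,2]),ring(q[:,:2],0,0))
E
```

```text
clock: 2.52
tcp_pos: [0.3969, -0.0608, 0.3038]
orientation: [0.0, 0.707, 0.707, -0.0]
wrist_force: [0.7, -0.0, -0.2]
finger_gap: 0.0852
grip_force: 0.0
clock: 3.4
tcp_pos: [0.4762, 0.1357, 0.3034]
orientation: [-0.0, 0.707, 0.707, -0.001]
wrist_force: [-0.7, 0.8, -0.1]
finger_gap: 0.0518
grip_force: 0.0
[0.47619947 0.13565947 0.30344524] [-2.51825728e-04  7.06933181e-01  7.07280003e-01 -6.41277204e-04]
[0.47729905 0.22008568 0.37243462] 62.31260760138897
5105 0.04207551000449378 [array([0.4817, 0.1387, 0.0677]), array([0.4816, 0.139 , 0.0585])]
```

View pics/w1.png

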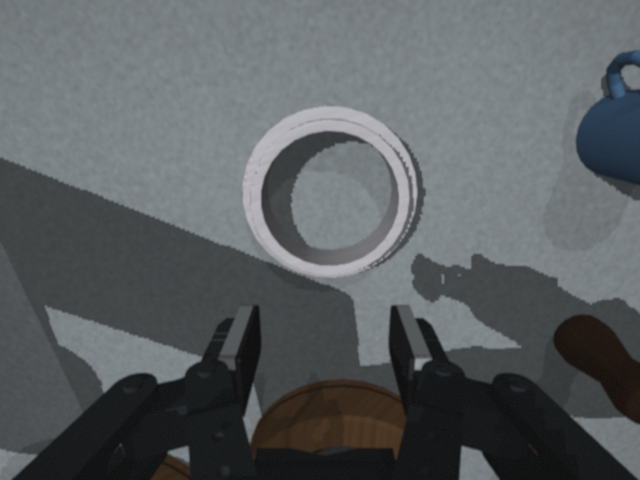

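The wrist view shows the collar rim centred at about (330,190), with the open fingers at (235,350) and (410,350). It gives (0.4817, 0.1388), against (0.4785, 0.138) from the top camera. I'll pinch the near wall (-x side), where closing the fingers centres it in x.

```bash
python3 -m handwheel '{"deltas": [[0,0.04,-0.75,0,0],[0,0.04,-0.74,0,0],[0,0,0,0.9,0],[0,0,0,0.9,0],[0,0,0,0.9,0],[0,0,0,0.9,0],[0,0,0,0.6,0],[0,0,0,0.4,0],[0,0,0,0.2,0],[0,0,0,0.1,0],[0,0,0,0.08,0],[0,0,0,0,0]]}' 60
python3 -m handwheel '{"deltas": [[-1,0,0,0,0],[-1,0,0,0,0],[-1,0,0,0,0],[-1,0,0,0,0],[-1,0,0,0,0],[-1,0,0,0,0],[-1,0,0,0,0]]}'
python3 - <<'E'
from h import *
c,P=cam("wrist"); 
c2,P2=cam("side"); save(np.hstack([cv2.resize(c["frame"],(400,300)),cv2.resize(c2["frame"][220:380,200:413],(400,300))]),"g1.png")
E
```

```text
clock: 4.95
tcp_pos: [0.4173, 0.1389, 0.1049]
orientation: [0.0, 0.707, 0.707, 0.0]
wrist_force: [-0.1, 0.3, -0.1]
finger_gap: 0.043
grip_force: 0.0
clock: 5.82
tcp_pos: [0.4172, 0.139, 0.1051]
orientation: [0.0, 0.707, 0.707, 0.0]
wrist_force: [-0.9, 0.1, 5.8]
finger_gap: 0.0074
grip_force: 59.6
```

View pics/g1.png

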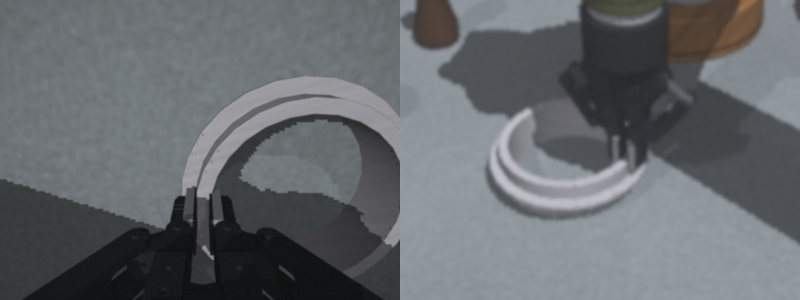

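The fingers are pinching the near wall: the wrist view has the pads at about (200,210), and the collar is still flat on the counter. Next I lift it and carry it over the hole. There I'll measure carried collar against block in the top camera, so that calibration bias cancels.

```bash
python3 -m handwheel '{"deltas": [[-1,0,0,-0.1,0],[-1,0,0,-0.3,0],[-1,0,0,-0.6,0],[-1,0,0,-0.6,0],[-1,0,0,-0.6,0],[-1,0,0,-0.3,0],[-1,-0.3,0,0,0],[-1,-0.6,0.05,0,0],[-1,-0.8,0.05,0,0],[-1,-0.8,0.05,0,0],[-1,-0.8,0.05,0,0],[-1,-0.8,0.05,0,0],[-1,-0.8,0.05,0,0],[-1,-0.8,0.05,0,0],[-1,-0.8,0.02,0,0],[-1,-0.8,0,0,0],[-1,-0.6,0,0,0],[-1,-0.18,0,0,0],[-1,0,0,0,0],[-1,0,0,0,0]]}'
cat > m.py <<'E'
from h import *
import sys
s=status.get_state(); t=s["tcp_pos"]; print("tcp",t.round(4),s["wrist_force"].round(1))
c,P=cam("top")
q=P.reshape(-1,3); C=np.array([t[0]+.0635,t[1]])
w=t[2]-.105+.043
m=(abs(q[:,2]-w)<.012)&(np.hypot(*(q[:,:2]-C).T)<.075)&(np.hypot(*(q[:,:2]-C).T)>.052)&(q[:,0]>t[0]+.025)
q=q[m]; A=np.c_[q[:,:2]-C,np.ones(len(q))]
for _ in range(4):
    k,*_r=np.linalg.lstsq(A,q[:,2],rcond=None); r=abs(A@k-q[:,2]); g=r<.002; q=q[g]; A=A[g]
print("expect z",w.round(4),"n",len(q),"tilt dz/dx,dy",k[:2].round(4),"z",k[2].round(4))
print(ring(q[:,:2],0,0))
save(cv2.resize(c["frame"][150:350,300:520],None,fx=2.5,fy=2.5),sys.argv[1])
E
python3 m.py c1.png
```

```text
clock: 8.43
tcp_pos: [0.4314, -0.1834, 0.2044]
orientation: [-0.001, 0.707, 0.707, -0.0]
wrist_force: [0.4, -0.4, -1.2]
finger_gap: 0.0073
grip_force: 59.2
tcp [ 0.4314 -0.1834  0.2044] [ 0.4 -0.4 -1.2]
expect z 0.1424 n 681 tilt dz/dx,dy [-0.0065  0.0057] z 0.1421
[array([ 0.4933, -0.1835,  0.0673]), array([ 0.4931, -0.1834,  0.0589])]
```

View pics/c1.png

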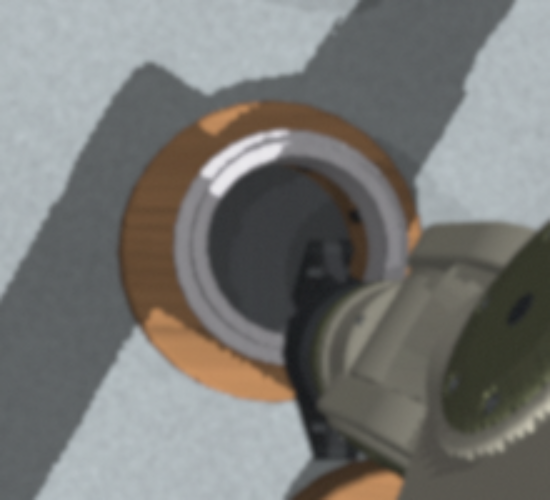

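The carried collar (light ring over the block, centre about (300,250) in the crop) reads (0.4932, -0.1835), level. The hole reads (0.4932, -0.1848) in the same camera. I shift -1.2 mm in y and lower it gently.

```bash
python3 -m handwheel '{"deltas": [[-1,-0.03,0,0.3,0],[-1,0,0,0.35,0],[-1,0,0,0.2,0],[-1,0,0,0.1,0],[-1,0,0,0,0],[-1,0,0,0,0]]}'
python3 -m handwheel '{"deltas": [[-1,0,0,0.05,0],[-1,0,0,0.05,0],[-1,0,0,0,0],[-1,0,0,0,0]]}'
python3 -m handwheel '{"deltas": [[-1,0,0,0.04,0],[-1,0,0,0.04,0],[-1,0,0,0,0],[-1,0,0,0,0]]}'
python3 m.py c2.png
```

```text
clock: 9.22
tcp_pos: [0.4321, -0.1856, 0.167]
orientation: [0.0, 0.707, 0.707, 0.0]
wrist_force: [-0.4, -0.5, -1.8]
finger_gap: 0.0072
grip_force: 59.2
clock: 9.72
tcp_pos: [0.4318, -0.1855, 0.1627]
orientation: [0.0, 0.707, 0.707, -0.0]
wrist_force: [-0.8, 0.3, -2.3]
finger_gap: 0.0075
grip_force: 59.2
clock: 10.22
tcp_pos: [0.4318, -0.1855, 0.1595]
orientation: [0.0, 0.707, 0.707, -0.0]
wrist_force: [-0.3, 0.2, -1.1]
finger_gap: 0.0074
grip_force: 59.1
tcp [ 0.4318 -0.1855  0.1595] [-0.3  0.2 -1.1]
expect z 0.0975 n 553 tilt dz/dx,dy [-0.0004  0.0064] z 0.0972
[array([ 0.4943, -0.1854,  0.0668]), array([ 0.4936, -0.1854,  0.0589])]
```

```bash
python3 -m handwheel '{"deltas": [[-1,0,-0.01,0.04,0],[-1,0,0,0,0],[-1,0,0,0,0]]}' 
python3 -m handwheel '{"deltas": [[-0.8,0,0,0,0],[-0.5,0,0,0,0],[-0.3,0,0,0,0],[-0.3,0,0,0,0],[-0.3,0,0,0,0],[-0.3,0,0,-0.3,0],[-0.3,0,0,-0.8,0],[-0.3,0,0,-0.8,0],[-0.3,0,0,-0.4,0],[-1,0,-0.9,0,0],[-1,0,-0.9,0,0],[-1,0,0,0,0]]}'
python3 - <<'E'
from h import *
s=status.get_state(); print(s["tcp_pos"])
c,P=cam("top"); q=P.reshape(-1,3)
q=q[(q[:,2]>.085)&(q[:,2]<.105)&(np.hypot(q[:,0]-.493,q[:,1]+.185)<.075)&(np.hypot(q[:,0]-.493,q[:,1]+.185)>.05)]
A=np.c_[q[:,:2]-[.493,-.185],np.ones(len(q))]; k=np.linalg.lstsq(A,q[:,2],rcond=None)[0]
print(len(q),k.round(4),ring(q[:,:2],0,0))
save(cv2.resize(c["frame"][150:350,300:520],None,fx=2.5,fy=2.5),"c3.png")
E
```

```text
clock: 10.65
tcp_pos: [0.4315, -0.1854, 0.158]
orientation: [0.0, 0.707, 0.707, 0.0]
wrist_force: [0.0, 1.4, -0.4]
finger_gap: 0.0069
grip_force: 59.2
clock: 12.15
tcp_pos: [0.3577, -0.185, 0.2507]
orientation: [0.0, 0.708, 0.706, -0.0]
wrist_force: [0.2, -0.9, 0.5]
finger_gap: 0.0001
grip_force: 0.0
[ 0.35774324 -0.18497195  0.25066501]
1364 [-0.0008 -0.0258  0.0946] [array([ 0.4932, -0.1843,  0.0674]), array([ 0.4932, -0.1841,  0.0587])]
```

View pics/c3.png

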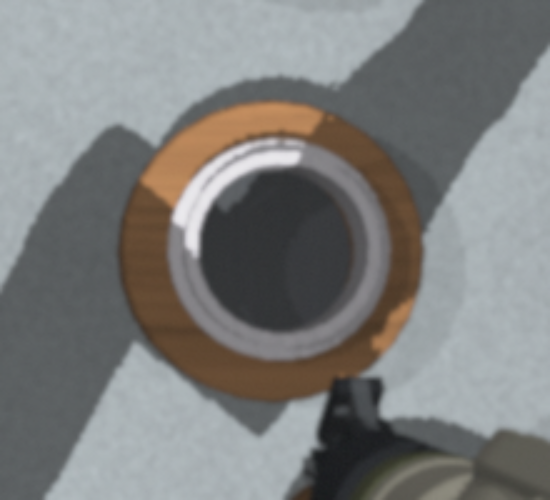

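The collar stands started in the mouth, ring centre at about (279,248) in the crop. It is centred within 1 mm, its origin is about 9 mm below the mouth, and the left side is slightly lower (0.026 rad). I start pressing on the right (-y).

```bash
cat > p.py <<'E'
from h import *
s=status.get_state(); t=s["tcp_pos"]
c,P=cam("top"); q=P.reshape(-1,3)-[.0,.0,.001]; H=np.array([.4932,-.1845])
r=np.hypot(*(q[:,:2]-H).T); q=q[(q[:,2]>.074)&(q[:,2]<.103)&(r>.0605)&(r<.0665)]
A=np.c_[q[:,:2]-H,np.ones(len(q))]
f=least_squares(lambda k:A@k-q[:,2],[0,0,.09],loss="soft_l1",f_scale=.001); k=f.x
g=abs(A@k-q[:,2])<.003; k=np.linalg.lstsq(A[g],q[g,2],rcond=None)[0]
print("tip",(t-[0,0,env.tip_reach]).round(4),"Fz",s["wrist_force"].round(1),"| n",g.sum(),"origin z mm",((k[2]-.043-.06)*1e3).round(1),"tilt",k[:2].round(4),
 "rim L,R,far,near above home mm",((k[2]+.0635*np.array([k[1],-k[1],k[0],-k[0]])-.081)*1e3).round(1))
E
python3 -m handwheel '{"deltas": [[-1,-0.5,0.85,0,0],[-1,-0.5,0.85,0,0],[-1,-0.59,0.85,0,0],[-1,0,0.85,0,0],[-1,0,0,0.8,0],[-1,0,0,0.8,0],[-1,0,0,0.4,0],[-1,0,0,0,0],[-1,0,0,0,0]]}' >/dev/null; python3 p.py
python3 -m handwheel '{"deltas": [[-1,0,0,0.05,0],[-1,0,0,0.05,0],[-1,0,0,0,0]]}' >/dev/null; python3 p.py
```

```text
tip [ 0.4962 -0.2494  0.0985] Fz [-0.1  0.1  0.2] | n 749 origin z mm -9.9 tilt [ 0.0129 -0.0153] rim L,R,far,near above home mm [11.1 13.  12.9 11.3]
tip [ 0.4957 -0.2493  0.0937] Fz [ 0.7 -0.2  2.2] | n 722 origin z mm -10.0 tilt [ 0.0126 -0.0146] rim L,R,far,near above home mm [11.1 13.  12.8 11.2]
```

```bash
python3 -m handwheel '{"deltas": [[-1,0,0,0.04,0],[-1,0,0,0.04,0],[-1,0,0,0,0]]}' | grep -E "force|tcp"; python3 p.py
python3 -m handwheel '{"deltas": [[-1,0,0,0.04,0],[-1,0,0,0.02,0],[-1,0,0,0,0]]}' | grep -E "force|tcp"; python3 p.py
```

```text
tcp_pos: [0.4959, -0.2499, 0.1635]
wrist_force: [-0.3, -2.2, 5.6]
grip_force: 2.5
tip [ 0.4959 -0.2499  0.0909] Fz [-0.3 -2.2  5.6] | n 730 origin z mm -10.9 tilt [0.0125 0.0176] rim L,R,far,near above home mm [12.2 10.  11.9 10.3]
tcp_pos: [0.496, -0.2502, 0.1614]
wrist_force: [-1.6, -4.5, 6.8]
grip_force: 3.2
tip [ 0.496  -0.2502  0.0888] Fz [-1.6 -4.5  6.8] | n 702 origin z mm -11.6 tilt [0.0135 0.0363] rim L,R,far,near above home mm [12.7  8.1 11.2  9.5]
```

```bash
python3 -m handwheel '{"deltas": [[-1,0,0,-0.4,0],[-1,0.8,-0.05,0,0],[-1,0.8,0,0,0],[-1,0.8,0,0,0],[-1,0.78,0,0,0],[-1,0,0,0.2,0],[-1,0,0,0.1,0],[-1,0,0,0,0]]}' | grep -E "force|tcp"; python3 p.py
python3 -m handwheel '{"deltas": [[-1,0,0,0.04,0],[-1,0,0,0.04,0],[-1,0,0,0.04,0],[-1,0,0,0,0]]}' | grep -E "force|tcp"; python3 p.py
```

```text
tcp_pos: [0.4934, -0.122, 0.1643]
wrist_force: [-0.2, 1.4, 2.2]
grip_force: 0.9
tip [ 0.4934 -0.122   0.0917] Fz [-0.2  1.4  2.2] | n 0 origin z mm -103.0 tilt [0. 0.] rim L,R,far,near above home mm [-81. -81. -81. -81.]
tcp_pos: [0.4934, -0.1218, 0.16]
wrist_force: [-1.5, 5.1, 7.3]
grip_force: 3.7
tip [ 0.4934 -0.1218  0.0874] Fz [-1.5  5.1  7.3] | n 0 origin z mm -103.0 tilt [0. 0.] rim L,R,far,near above home mm [-81. -81. -81. -81.]
```

The arm hides the collar from the top camera here, so I use whichever camera sees it and take heights relative to the wood seen in the same picture.

```bash
cat > p.py <<'E'
from h import *
import sys
s=status.get_state(); t=s["tcp_pos"]; H=np.array([.4942,-.1845])
print("tip",(t-[0,0,env.tip_reach]).round(4),"F",s["wrist_force"].round(1),"tip above home mm",((t[2]-env.tip_reach-.081)*1e3).round(1))
def plane(q,z0,s0):
    A=np.c_[q[:,:2]-H,np.ones(len(q))]
    k=least_squares(lambda k:A@k-q[:,2],[0,0,z0],loss="cauchy",f_scale=s0).x
    g=abs(A@k-q[:,2])<3*s0
    return (np.linalg.lstsq(A[g],q[g,2],rcond=None)[0] if g.sum()>20 else k*np.nan),g.sum()
for n in sys.argv[1:]:
    c,P=cam(n); q=P.reshape(-1,3); q=q[~np.isnan(q[:,0])]; r=np.hypot(*(q[:,:2]-H).T)
    b,nb=plane(q[(abs(q[:,2]-.06)<.006)&(r>.085)&(r<.105)],.06,.001)
    k,nk=plane(q[(q[:,2]>.078)&(q[:,2]<.1)&(r>.058)&(r<.069)],.09,.001)
    d=k-b
    print(n,nb,nk,"block",b.round(4),"| origin mm",((d[2]-.043)*1e3).round(1),"tilt",d[:2].round(4),"L,R,far,near above home",((d[2]+.0635*np.array([d[1],-d[1],d[0],-d[0]])-.021)*1e3).round(1))
E
python3 p.py side wrist top
```

```text
tip [ 0.4934 -0.1217  0.0874] F [-1.5  5.1  6.5] tip above home mm 6.4
side 801 323 block [-0.0006 -0.0026  0.0618] | origin mm -14.9 tilt [ 0.0272 -0.0239] L,R,far,near above home [5.5 8.6 8.8 5.3]
wrist 24935 4980 block [ 0.0011 -0.0001  0.0591] | origin mm -14.1 tilt [ 0.0267 -0.0309] L,R,far,near above home [5.9 9.9 9.6 6.2]
top 917 0 block [0.0016 0.0013 0.061 ] | origin mm nan tilt [nan nan] L,R,far,near above home [nan nan nan nan]
```

```bash
python3 -m handwheel '{"deltas": [[-1,0,0,-0.4,0],[-1,-0.8,0.8,0,0],[-1,-0.79,0.8,0,0],[-1,0,0,0,0],[-1,0,0,0.2,0],[-1,0,0,0.08,0],[-1,0,0,0,0]]}' | grep -E "force|tcp"; python3 p.py wrist
python3 -m handwheel '{"deltas": [[-1,0,0,0.04,0],[-1,0,0,0.04,0],[-1,0,0,0.04,0],[-1,0,0,0,0]]}' | grep -E "force"; python3 p.py wrist
```

```text
tcp_pos: [0.5566, -0.1848, 0.1639]
wrist_force: [0.3, 0.7, -0.1]
grip_force: 0.0
tip [ 0.5566 -0.1848  0.0913] F [ 0.3  0.7 -0.1] tip above home mm 10.3
wrist 33704 14162 block [ 0.001  -0.0001  0.059 ] | origin mm -14.5 tilt [ 0.0262 -0.0176] L,R,far,near above home [6.4 8.6 9.2 5.8]
wrist_force: [-1.7, 1.8, 9.2]
grip_force: 4.9
tip [ 0.5579 -0.1853  0.0888] F [-1.7  1.8  9.2] tip above home mm 7.8
wrist 32424 14013 block [ 0.0012 -0.0002  0.059 ] | origin mm -15.0 tilt [ 0.009  -0.0187] L,R,far,near above home [5.8 8.2 7.6 6.4]
```

```bash
python3 -m handwheel '{"deltas": [[-1,0,0,0.04,0],[-1,0,0,0,0],[-1,0,0,-0.45,0],[-1,-0.8,-0.8,0,0],[-1,-0.79,-0.79,0,0],[-1,0,0,0,0],[-1,0,0,0.2,0],[-1,0,0,0.1,0],[-1,0,0,0,0]]}' | grep -E "force|tcp"; python3 p.py wrist
python3 -m handwheel '{"deltas": [[-1,0,0,0.04,0],[-1,0,0,0.04,0],[-1,0,0,0.04,0],[-1,0,0,0.04,0],[-1,0,0,0,0]]}' | grep -E "force"; python3 p.py wrist
```

```text
tcp_pos: [0.4941, -0.2481, 0.1631]
wrist_force: [-0.3, 0.2, 0.2]
grip_force: 0.0
tip [ 0.4941 -0.2481  0.0905] F [-0.3  0.2  0.2] tip above home mm 9.5
wrist 36957 19441 block [ 0.0011 -0.0003  0.0591] | origin mm -15.7 tilt [-0.0073 -0.0206] L,R,far,near above home [5.  7.6 5.9 6.8]
wrist_force: [-2.1, 1.3, 7.3]
grip_force: 3.8
tip [ 0.4941 -0.2495  0.0862] F [-2.1  1.3  7.3] tip above home mm 5.2
wrist 38484 19983 block [ 0.0011 -0.0002  0.0591] | origin mm -16.8 tilt [-0.0019  0.003 ] L,R,far,near above home [5.4 5.  5.1 5.3]
```

```bash
python3 -m handwheel '{"deltas": [[-1,0,0,0.04,0],[-1,0,0,0.03,0],[-1,0,0,0,0]]}' | grep -E "force"; python3 p.py wrist
python3 -m handwheel '{"deltas": [[-1,0,0,-0.4,0],[-1,0.8,0,0,0],[-1,0.8,0,0,0],[-1,0.8,0,0,0],[-1,0.78,0,0,0],[-1,0,0,0,0],[-1,0,0,0.2,0],[-1,0,0,0.1,0],[-1,0,0,0.04,0],[-1,0,0,0.04,0],[-1,0,0,0.04,0],[-1,0,0,0,0]]}' | grep -E "force|tcp"; python3 p.py wrist
```

```text
wrist_force: [-3.2, -1.1, 9.1]
grip_force: 4.8
tip [ 0.4941 -0.25    0.0838] F [-3.2 -1.1  9.1] tip above home mm 2.8
wrist 39297 20134 block [ 0.0011 -0.0003  0.0591] | origin mm -17.9 tilt [0.0017 0.0228] L,R,far,near above home [5.5 2.6 4.2 4. ]
tcp_pos: [0.4938, -0.1217, 0.1545]
wrist_force: [-2.3, 4.9, 9.7]
grip_force: 4.6
tip [ 0.4938 -0.1217  0.0819] F [-2.3  4.9  9.7] tip above home mm 0.9
wrist 25957 4804 block [ 0.0011 -0.      0.0591] | origin mm -19.8 tilt [ 0.0069 -0.0265] L,R,far,near above home [0.6 3.9 2.7 1.8]
```

```bash
python3 -m handwheel '{"deltas": [[-1,0,0,-0.4,0],[-1,-0.8,0,0,0],[-1,-0.8,0,0,0],[-1,-0.8,0,0,0],[-1,-0.78,0,0,0],[-1,0,0,0,0],[-1,0,0,0.2,0],[-1,0,0,0.12,0],[-1,0,0,0.04,0],[-1,0,0,0.04,0],[-1,0,0,0,0]]}' | grep -E "force|tcp"; python3 p.py wrist
python3 -m handwheel '{"deltas": [[-1,0,0,0.03,0],[-1,0,0,0,0]]}' | grep -E "force"; python3 p.py wrist
```

```text
tcp_pos: [0.4935, -0.2485, 0.1548]
wrist_force: [-4.5, 0.4, 7.5]
grip_force: 4.4
tip [ 0.4935 -0.2485  0.0822] F [-4.5  0.4  7.5] tip above home mm 1.2
wrist 40007 20368 block [ 0.0011 -0.0003  0.0591] | origin mm -21.0 tilt [0.0076 0.0009] L,R,far,near above home [1.1 1.  1.5 0.6]
wrist_force: [-4.1, -0.4, 11.3]
grip_force: 5.3
tip [ 0.4936 -0.2487  0.0814] F [-4.1 -0.4 11.3] tip above home mm 0.4
wrist 40285 20162 block [ 0.0012 -0.0003  0.0591] | origin mm -21.4 tilt [0.0066 0.0069] L,R,far,near above home [1.1 0.2 1.  0.2]
```

```bash
python3 -m handwheel '{"deltas": [[-1,0,0,-0.4,0],[-1,0.8,0.8,0,0],[-1,0.79,0.79,0,0],[-1,0,0,0,0],[-1,0,0,0.25,0],[-1,0,0,0.1,0],[-1,0,0,0.04,0],[-1,0,0,0.03,0],[-1,0,0,0,0]]}' | grep -E "force|tcp"; python3 p.py wrist
python3 -m handwheel '{"deltas": [[-1,0,0,0.04,0],[-1,0,0,0,0]]}' | grep -E "force"; python3 p.py wrist
```

```text
tcp_pos: [0.5567, -0.1856, 0.1537]
wrist_force: [-3.1, 4.3, 14.3]
grip_force: 7.0
tip [ 0.5567 -0.1856  0.0811] F [-3.1  4.3 14.3] tip above home mm 0.1
wrist 35558 13735 block [ 0.001  -0.0004  0.059 ] | origin mm -21.8 tilt [-0.0031  0.0032] L,R,far,near above home [ 0.4 -0.  -0.   0.4]
wrist_force: [-6.3, 5.1, 23.5]
grip_force: 11.5
tip [ 0.5567 -0.1856  0.081 ] F [-6.3  5.1 23.5] tip above home mm -0.0
wrist 35492 13754 block [ 0.0011 -0.0001  0.059 ] | origin mm -21.8 tilt [-0.0039  0.0022] L,R,far,near above home [ 0.3  0.  -0.1  0.4]
```

```bash
python3 -m handwheel '{"deltas": [[-1,0,0,-0.4,0],[-1,0.8,-0.8,0,0],[-1,0.79,-0.79,0,0],[-1,0,0,0,0],[-1,0,0,0.22,0],[-1,0,0,0.06,0],[-1,0,0,0.03,0],[-1,0,0,0,0],[-1,0,0,0,0]]}' | grep -E "force|tcp"; python3 p.py wrist
```

```text
tcp_pos: [0.4943, -0.1225, 0.154]
wrist_force: [0.1, -1.5, 2.9]
grip_force: 1.0
tip [ 0.4943 -0.1225  0.0814] F [ 0.1 -1.5  2.9] tip above home mm 0.4
wrist 26276 4762 block [ 0.0011 -0.0001  0.0591] | origin mm -21.6 tilt [-0.0017 -0.0061] L,R,far,near above home [0.1 0.8 0.3 0.5]
```

```bash
python3 -m handwheel '{"deltas": [[-1,0,0,0.04,0],[-1,0,0,0.035,0],[-1,0,0,0,0]]}' | grep -E "force|tcp"
```

```text
tcp_pos: [0.4943, -0.1222, 0.1535]
wrist_force: [-5.9, 1.0, 21.4]
grip_force: 10.7
```

Already in the window (21–22 N); I hold it there.

```bash
python3 -m handwheel '{"deltas": [[-1,0,0,0,0],[-1,0,0,0,0],[-1,0,0,0,0]]}' | grep -E "clock|force"; python3 -m handwheel '{"deltas": [[-1,0,0,0,0],[-1,0,0,0,0]]}' | grep -E "clock|force"; python3 p.py wrist
python3 -m handwheel '{"deltas": [[-1,0,0,-0.4,0],[-1,-0.8,0,0,0],[-1,-0.8,0,0,0],[-1,-0.8,0,0,0],[-1,-0.78,0,0,0],[-1,0,0,0,0],[-1,0,0,0.22,0],[-1,0,0,0.06,0],[-1,0,0,0.03,0],[-1,0,0,0,0],[-1,0,0,0,0]]}' | grep -E "force|tcp"; python3 p.py wrist
```

```text
clock: 26.82
wrist_force: [-6.9, 0.2, 21.4]
grip_force: 10.6
clock: 27.08
wrist_force: [-6.3, -0.2, 21.2]
grip_force: 10.6
tip [ 0.4943 -0.1222  0.0809] F [-6.3 -0.2 21.2] tip above home mm -0.1
wrist 26338 4642 block [ 0.0011 -0.0002  0.0591] | origin mm -21.8 tilt [-0.0004 -0.0055] L,R,far,near above home [-0.2  0.5  0.2  0.2]
tcp_pos: [0.494, -0.2489, 0.1547]
wrist_force: [-0.8, 0.2, -0.4]
grip_force: 0.0
tip [ 0.494  -0.2489  0.0821] F [-0.8  0.2 -0.4] tip above home mm 1.1
wrist 40037 19402 block [ 0.001  -0.0002  0.0591] | origin mm -21.9 tilt [-0.001  -0.0001] L,R,far,near above home [0.1 0.1 0.  0.1]
```

```bash
python3 -m handwheel '{"deltas": [[-1,0,0,0.04,0],[-1,0,0,0.04,0],[-1,0,0,0.02,0],[-1,0,0,0,0]]}' | grep -E "force|tcp"
```

```text
tcp_pos: [0.4941, -0.2492, 0.1535]
wrist_force: [-5.8, 3.3, 19.9]
grip_force: 9.9
```

```bash
python3 -m handwheel '{"deltas": [[-1,0,0,0,0],[-1,0,0,0,0],[-1,0,0,0,0]]}' | grep -E "clock|force"; python3 -m handwheel '{"deltas": [[-1,0,0,0,0],[-1,0,0,0,0]]}' | grep -E "clock|force"; python3 p.py wrist
python3 -m handwheel '{"deltas": [[-1,0,0,-0.3,0],[-1,0,0,-0.8,0],[-1,0,0,-1,0],[-1,0,0,-1,0],[-1,0,-0.6,-0.5,0],[-1,0,-0.8,0,0],[-1,0,-0.8,0,0],[-1,0,-0.6,0,0],[-1,0,0,0,0],[-1,0,0,0,0]]}' | grep -E "clock|force|tcp"; python3 p.py top side
python3 -c "
from h import *
c,P=cam('top'); save(c['frame'],'end.png')"
```

```text
clock: 29.42
wrist_force: [-5.8, 4.5, 19.2]
grip_force: 9.9
clock: 29.68
wrist_force: [-5.5, 2.7, 20.1]
grip_force: 9.9
tip [ 0.494  -0.2492  0.0809] F [-5.5  2.7 20.1] tip above home mm -0.1
wrist 40441 19440 block [ 0.0011 -0.0003  0.0591] | origin mm -22.0 tilt [-0.0005  0.0019] L,R,far,near above home [ 0.1 -0.1 -0.   0. ]
clock: 30.98
tcp_pos: [0.3824, -0.2494, 0.2948]
wrist_force: [-0.5, 0.0, -0.2]
grip_force: 0.0
tip [ 0.3824 -0.2494  0.2222] F [-0.5  0.  -0.2] tip above home mm 141.2
top 3548 1136 block [-0.0011 -0.0003  0.0613] | origin mm -22.1 tilt [-0.0001  0.0014] L,R,far,near above home [-0.  -0.2 -0.1 -0.1]
side 837 401 block [-0.0012 -0.0022  0.0618] | origin mm -22.4 tilt [-0.0016  0.0008] L,R,far,near above home [-0.4 -0.5 -0.5 -0.3]
```

View pics/end.png

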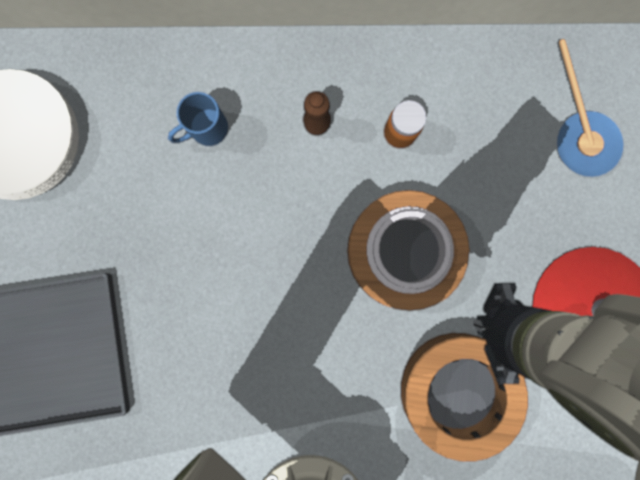

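The collar sits flush in the left block at about (410,250). The mug (200,118), mill (317,112) and jar (405,122) are where they were, and the hand is clear.

```bash
python3 -c "
from workcell import hand_in
print(hand_in())"
```

```text
the job is handed in; nothing more can be done
None
```

The job is handed in with no verdict returned: the collar measured home (origin about 22 mm below the mouth, tilt under 0.002 rad), the left and right pushes held at about 21–22 N and 20–21 N for over half a second each, and the hand is clear at 31 s.

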